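# Load the draining turntable and hold its index plunger out

## Task

Take the washed steel cap that lies on the V-block, turn it mouth down and put it over the one empty post of the turntable so that its rim sits flat on the plate, and let go of it. Then grip the black knob of the index plunger at the turntable's edge, pull it straight up as far as it goes so that the pin is clear of its hole, and finish while holding it there (do not let go). Do not shift the caps that are already on the turntable or the tools and other things lying about.

Things in the scene. Friction and masses are not known exactly. Their poses are not given: they have to be found in the camera images.
- cap: The cap to load: steel cup, a tube 44 mm outside, 36 mm inside, 90 mm long, open at one end (the mouth), 6 mm floor at the other, 100 to 160 g. Origin on its axis at mid-length; its x axis runs along the tube towards the mouth. Starts lying level on the V-block, axis 62 mm above the bench, mouth roughly to the robot's left (+y)
- cap_mouth (a point): Centre of the mouth of that cap, in the plane of the rim (45 mm from the cap's origin)
- vblock: Fixed dark steel V-block under the lying cap, at most 40 mm wide near the cap (narrower than the cap) on a foot 80 x 60 x 8 mm; its top reaches 16 mm below the cap's axis, so both sides of the cap are free for fingers. Origin at the centre of its underside, x along the groove
- turntable: Fixed round aluminium plate, 260 mm across, top face 45 mm above the bench. Three posts stand 90 mm from its centre, 120 degrees apart. Origin under its centre at bench height, x axis towards the plunger, z up. A pillar outside the rim (x = 138 to 170 mm, 44 mm wide) carries the plunger's bridge: 36 mm wide, top 81 mm above the bench, reaching inwards to x = 92 mm
- post: The one empty post: brass, upright, 24 mm diameter (30 mm for the lowest 4 mm), 55 mm high above the plate with a tapered top. Origin on its axis at the plate's top face; z up. Which of the three places is empty varies. A seated cap stands round it with its rim on the plate and 6 mm of play all round
- loaded_b: Bystander: a loose cap of the same size already standing mouth down over another post, its closed end 135 mm above the bench; origin mid-length on its axis, x axis towards the mouth (down)
- loaded_c: Bystander on the turntable: a second such cap on the third post, same size and axes as the first
- plunger (a joint): Lift of the index plunger in m: 0 seated (pin 10 mm deep in the plate), out of the hole above 0.010, 0.018 at its upper stop (hard). Slides straight up; a spring pulls it back with about 6.5 N at 0, rising to about 14 N at the stop; it shuts again when let go
- plunger_knob (a point): Centre of the plunger's knob, an upright black plastic cylinder 30 mm diameter and 29 mm high (top 14.5 mm above this point), free all round; it moves with the plunger. When seated it is 113.5 mm above the bench and 32 mm above the bridge; a 19 mm collar of the bridge rises to 20 mm below this point
- screwdriver: Bystander: loose screwdriver on the bench between V-block and turntable; origin at its underside
- hammer: Bystander: loose hammer on the bench beyond the V-block; origin at its underside
- wrench: Bystander: loose wrench on the right of the bench; origin at its underside
- tape_roll: Bystander: loose grey roll of tape, 100 mm across, 24 mm high, lying flat at the back; origin at the centre of its underside
- sealant: Bystander: loose bottle 60 mm diameter, 170 mm high, upright on the left; origin at the centre of its underside
- battery: Bystander: loose black tool battery 75 x 110 x 54 mm near the robot; origin at the centre of its underside
Not all that is in view belongs to the job. Leave any blue look-alike of the cap alone.

How it is judged:
On the way, in this order (a step that is already met when the one before it is completed fails the run):
1. the cap stands mouth down over the empty post, rim on the plate, let go (horizontal distance between cap_mouth and post below 0.01 m and z of cap_mouth in the frame of post below 0.005 m and angle between cap's own x axis and vertical above 3 rad and contact force between the fingers and cap below 0.2 N), for 0.2 s.
2. the plunger is pulled fully up by the fingers (value of joint plunger above 0.015 m and contact force between the fingers and plunger above 3 N), for 0.2 s.
At the end, for the whole second after the job is handed in: Cap over the formerly empty post, mouth down (within 8 degrees), mouth centre within 10 mm of the post axis, rim within 5 mm of the plate, not touched; the fingers hold the plunger lifted over 15 of its 18 mm with over 3 N through the last second (all of step 1 and all of step 2); the arm keeps its last pose, push and grip.
It fails at once if a cap already loaded, a tool or another loose thing was moved more than 30 mm (distance of any of loaded_b, loaded_c, screwdriver, hammer, wrench, tape_roll, sealant, battery from where it was at the start of the episode above 0.03 m).
It also fails if it takes over 48 s, if anything falls off the work surface, if the arm or the gripper's body presses on something with over 40 N, if the wrist force passes 120 N, or if a joint passes its speed limit or range.

## Robot

A 7-joint arm with a two-finger parallel gripper is mounted at the origin on the work surface. World frame = base frame: x ahead of the robot, y to its left, z up, the work surface at z = 0. Lengths are in m, angles in rad, forces in N, time in s.
With the tool pointing down it reaches from about 0.4 to 0.85 m from the base axis. Payload 10.4 kg.
Tool frame: the origin (TCP) lies at the very end of the fingers, on their centre line; the grasp point (between the pads) lies 19 mm behind it; z points along the fingers, y is the line along which they close (so a half turn about z gives the same grasp; the last joint's range is limited). The gripper opens to 87 mm and grips with 3 to 60 N. Pads are 19 mm wide; open, the fingers measure 117 mm over their backs; the gripper's body (75 mm by 190 mm) begins 51 mm behind the grasp point.
Start: joints at [-1.158, 0.332, -0.065, 1.46, 0.022, 1.35, -0.088], TCP at [0.264, 0.567, 0.223] pointing down, gripper open.
Joint ranges: [-2.6, 2.6], [-0.5, 2.12], [-1.47, 1.34], [0.16, 2.42], [-1.27, 4.41], [0.06, 2.06], [-2.6, 2.6]. Speed limits (rad/s): [2.22, 2.22, 2.79, 2.79, 3.14, 3.14, 3.14].

## Interface

Orientations are given as a unit quaternion [x, y, z, w].
In Python, from bench import * gives the robot as it stands.
- The arm moves only by the tool step_arm, never from a script. Its arguments are lists of equal length, an entry for each row: "delta_pos": the shift along the world's x, y, z in units of 25 mm (1.0 is 25 mm), a list of three; "turn": the turn about the world's z in units of 0.12 rad (1.0 is 0.12 rad). In form: {"delta_pos": [[tx, ty, tz], ...], "turn": [turn, ...]}. A call has 1 to 12 rows; each row shifts and turns the commanded pose from where the row before left it; what a row does not reach is not made up. A row lasts 1/10 s, in which the tool goes at most 50 mm and 8.59 degrees, less where a joint would pass 70% of its speed; a pose out of reach is approached as far as the arm can. A call with a number of a shift or a turn outside -1 to 1 is refused whole. A call with a gripper value outside its range is refused whole. "grip" is the closure, from 0 (fully open) to 1 (shut), set as the call begins (left out, the last holds). The fingers move at their own pace and stop on an object; "newtons" is the grip in N (left out, the last holds). Time passes only in rows, so rows that do not move let the fingers close. It gives the time, the measured TCP pose, the force, the opening and the grip force at its end, in the units of the state.
- read_state(): the state, without advancing time (a new reading comes with each control period).
- camera(name): name is "scene" or "top" or "wrist"; returns a dict with "image" (384x512x3 uint8, red, green, blue), "z_map" (384x512 float32, m along the optical axis (not along the pixel's ray), 0 where there is no reading), "mtx" (3x3 intrinsics, pixels), "view" (4x4, takes a point from world to camera coordinates). Camera axes: x right, y up, looking along -z (the intrinsics and any distortion apply to the point x, -y, -z); pixel columns grow to the right and rows downward; lengths in m; the calibration is good to about 2 mm. A picture is of the moment at which its call begins.
- close_job(): hands the job in; it is judged then, once.
The state is a dict: "time": time; "joint_positions": joint angles; "joint_vel": joint speeds; "joint_torque": joint torques, N m; "ee_pos": TCP position; "eef_rot": TCP orientation; "ft_force": force on the tool from outside, world axes, zero at the start; "torque": the same for the moment, N m; "width": finger opening in m; "grip_force": force on a finger pad.
Only numpy, scipy, OpenCV 4.12 (cv2) and the standard library are available. Lean on these libraries where they do the work, as an engineer would, in place of code of your own. Each camera call takes 0.05 s, during which the arm holds its last target. There are 200 camera calls.

## Working session

There is one attempt and no reset: what is moved stays moved. The work goes in short steps, Python scripts to look and compute and a tool call to move; the robot and the scene stay as the last step left them, time stands still between calls to the robot, and variables do not carry over. Pictures are saved under pics/ and viewed, at most 10 in all, crops included, and the job is handed in when it is done.

Besides the shell and the picture viewer there is one more tool, called after "Emit:" as name([rows], argument=value, ...), one row to a line, values as JSON. step_arm: Moves the arm, as the interface text tells. Shifts and turns lie within -1 to 1; 1 stands for 25 mm of shift or 0.12 rad of turn. Its arguments: {"type":"object","properties":{"delta_pos":{"type":"array"},"turn":{"type":"array"},"grip":{"type":"number"},"newtons":{"type":"number"}},"required":["delta_pos","turn"]}

```bash
mkdir -p pics
cat > h.py <<'E'
from bench import *
import numpy as np, cv2
def save(c,n): cv2.imwrite(f'pics/{n}.png',cv2.cvtColor(c['image'],cv2.COLOR_RGB2BGR))
def cloud(c):
    z=c['z_map'];K=c['mtx'];v,u=np.mgrid[0:z.shape[0],0:z.shape[1]]
    p=np.stack([(u-K[0,2])/K[0,0]*z,-(v-K[1,2])/K[1,1]*z,-z,np.ones_like(z)],-1)
    P=(p@np.linalg.inv(c['view']).T)[...,:3]; P[z<=0]=np.nan; return P
E
python3 - <<'E'
from h import *
a={}
for n in('top','scene'):
    c=camera(n);save(c,n);P=cloud(c);a[n]=P;np.savez(n,P=P,im=c['image'],K=c['mtx'],V=c['view'])
im=np.vstack([cv2.imread('pics/top.png'),cv2.imread('pics/scene.png')])
s=read_state();print(s['time'],s['ee_pos'],s['eef_rot'],s['width'])
E
```

```text
0.1 [0.2636695  0.56626431 0.22184734] [ 2.16157065e-01  9.76358397e-01 -6.23608062e-04 -1.19865052e-04] 0.08681118977740518
```

View pics/top.png

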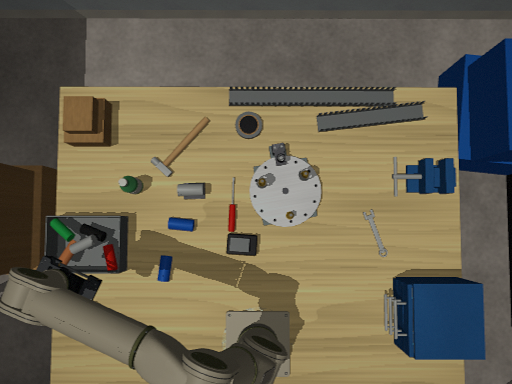

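View pics/scene.png

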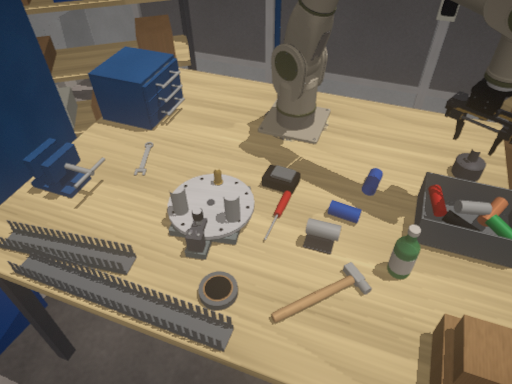

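Top view: cap on the V-block at (192,190), turntable centre (286,190), empty brass post at (291,215), plunger at (280,152). Scene view: cap (323,230), empty post (218,176), knob (197,215).

Run:
```python
from h import *
for n in('top','scene'):
    d=np.load(n+'.npz');P=d['P'];im=d['im']
    def crop(u0,u1,v0,v1):
        Q=P[v0:v1,u0:u1].reshape(-1,3);return Q[~np.isnan(Q[:,0])],im[v0:v1,u0:u1].reshape(-1,3)
    B={'top':{'cap':(170,212,178,204),'post':(280,302,205,226),'knob':(268,295,140,168)},
       'scene':{'cap':(296,350,212,255),'post':(208,228,163,190),'knob':(185,215,203,258)}}[n]
    for k,b in B.items():
        Q,_=crop(*b); lo={'cap':.048,'post':.085,'knob':.105}[k]
        q=Q[Q[:,2]>lo]; print(n,k,len(q))
        if len(q): print('  min',q.min(0).round(4),'max',q.max(0).round(4),'mean',q.mean(0).round(4))
        if k=='cap':
            e,v=np.linalg.eigh(np.cov(q[:,:2].T));print('  axis',v[:,1],'std',e**.5)
    big=P.reshape(-1,3)
    m=(abs(big[:,2]-.045)<.004)&(abs(big[:,0]-.6)<.25)&(abs(big[:,1])<.3+0)
    q=big[m].astype(np.float32);
    if len(q): c,r=cv2.minEnclosingCircle(q[:,:2]);print('plate',len(q),np.median(q,0),c,r)
for n,(u0,u1,v0,v1) in {'top':(165,320,135,235),'scene':(160,360,150,270)}.items():
    im=cv2.imread(f'pics/{n}.png')[v0:v1,u0:u1];cv2.imwrite(f'pics/{n}_c.png',cv2.resize(im,None,fx=4,fy=4,interpolation=2))
```

```text
top cap 318
  min [0.5311 0.1918 0.059 ] max [0.5752 0.2837 0.0937] mean [0.5507 0.2358 0.0787]
  axis [-0.01425127  0.99989845] std [0.01231066 0.0269244 ]
top post 29
  min [ 0.4502 -0.1306  0.0862] max [ 0.4713 -0.1088  0.1028] mean [ 0.4617 -0.1184  0.0949]
top knob 30
  min [ 0.6458 -0.0974  0.1057] max [ 0.6754 -0.0693  0.1352] mean [ 0.6566 -0.0823  0.122 ]Traceback (most recent call last):
  File "<stdin>", line 17, in <module>
cv2.error: OpenCV(4.12.0) /io/opencv/modules/imgproc/src/shapedescr.cpp:201: error: (-215:Assertion failed) count >= 0 && (depth == CV_32F || depth == CV_32S) in function 'minEnclosingCircle'
```

Run:
```python
from h import *
d=np.load('scene.npz');P=d['P']
for k,(u0,u1,v0,v1),lo in(('cap',(296,350,212,255),.05),('post',(208,228,163,190),.085),('knob',(185,215,203,258),.105)):
    Q=P[v0:v1,u0:u1].reshape(-1,3);q=Q[Q[:,2]>lo];print(k,len(q),q.min(0).round(4),q.max(0).round(4),np.median(q,0).round(4))
    if k=='cap':
        e,v=np.linalg.eigh(np.cov(q[:,:2].T));print(v[:,1])
for n,(u0,u1,v0,v1) in {'scene':(165,355,150,265)}.items():
    im=cv2.imread(f'pics/{n}.png')[v0:v1,u0:u1];cv2.imwrite(f'pics/{n}_c.png',cv2.resize(im,None,fx=4,fy=4,interpolation=2))
from scipy.spatial.transform import Rotation as R
print(R.from_quat(read_state()['eef_rot']).as_matrix().round(3))
```

```text
cap 544 [0.5315 0.1997 0.0501] [0.5784 0.2896 0.0863] [0.5671 0.2458 0.0768]
[-0.04186143  0.99912343]
post 32 [ 0.4576 -0.123   0.0853] [ 0.4724 -0.1     0.101 ] [ 0.4679 -0.1085  0.0915]
knob 72 [ 0.6537 -0.0924  0.1051] [ 0.6768 -0.0616  0.1283] [ 0.672  -0.0685  0.1191]
[[-0.907  0.422 -0.001]
 [ 0.422  0.907 -0.001]
 [-0.    -0.001 -1.   ]]
```

View pics/scene_c.png

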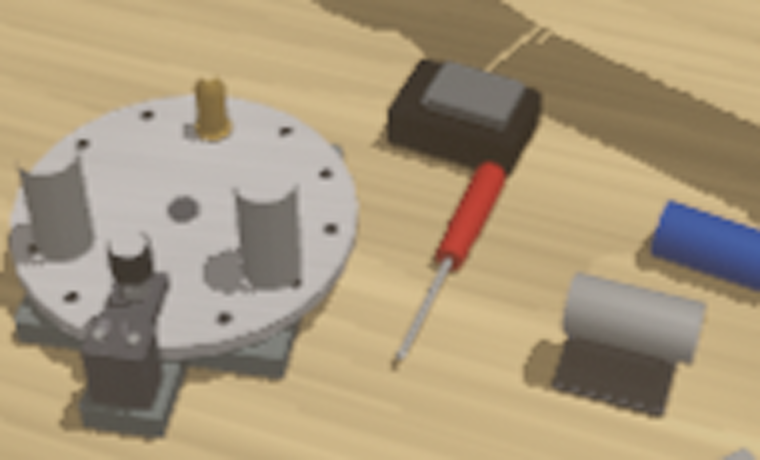

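The red screwdriver lies between; the cap's mouth faces right in the image (+y), and the empty post is at the robot side.

Emit:
step_arm([
  [0.8, -0.95, 0],
  [0.8, -0.95, 0],
  [0.8, -0.95, 0],
  [0.8, -0.95, 0],
  [0.8, -0.95, 0],
  [0.8, -0.95, 0],
  [0.8, -0.95, 0],
  [0.8, -0.95, 0],
  [0.8, -0.95, 0],
  [0.8, -0.95, 0],
  [0.8, -0.95, 0],
  [0.8, -0.95, 0],
], turn=[-0.63, -0.63, -0.63, -0.63, -0.63, -0.63, -0.63, -0.63, -0.63, -0.63, -0.63, -0.63], grip=0)

```text
time: 1.3
ee_pos: [0.5052, 0.2793, 0.2227]
eef_rot: [0.625, 0.781, 0.0, 0.0]
ft_force: [0.7, 0.2, -0.2]
width: 0.0872
grip_force: 0.0
```

Emit:
step_arm([
  [0.8, -0.95, 0],
  [0.8, -0.95, 0],
  [0.3, -0.95, 0],
  [0, 0, 0],
  [0, 0, 0],
], turn=[-0.63, -0.63, -0.63, 0, 0])

```text
time: 1.8
ee_pos: [0.5512, 0.2095, 0.2226]
eef_rot: [0.707, 0.707, 0.0, -0.0]
ft_force: [-0.9, 0.1, 0.3]
width: 0.0869
grip_force: 0.0
```

```bash
cat >> h.py <<'E'
def wrist(n):
    c=camera('wrist');save(c,n);P=cloud(c);np.savez(n,P=P,im=c['image'],K=c['mtx'],V=c['view']);return c,P
E
python3 - <<'E'
from h import *
from scipy.spatial.transform import Rotation as R
c,P=wrist('w1')
s=read_state();print(s['time'],s['ee_pos'].round(4),R.from_quat(s['eef_rot']).as_matrix().round(3).tolist())
m=(P[...,2]>.05)&(P[...,2]<.1)&(abs(P[...,0]-.55)<.07)&(abs(P[...,1]-.237)<.08)
q=P[m];print(len(q),q.min(0),q.max(0),np.percentile(q,[2,50,98],axis=0))
e,v=np.linalg.eigh(np.cov(q[:,:2].T));print(v[:,1])
v,u=np.where(m);print(u.min(),u.max(),v.min(),v.max())
E
```

```text
1.85 [0.5508 0.2107 0.2225] [[-0.001, 1.0, -0.0], [1.0, 0.001, 0.001], [0.001, -0.0, -1.0]]
4170 [0.52909223 0.19758387 0.0534065 ] [0.57462605 0.28800377 0.08666127] [[0.5317367  0.20022871 0.06619631]
 [0.55213505 0.24581241 0.08174937]
 [0.57323439 0.28626101 0.08534696]]
[-0.02902977  0.99957855]
226 272 98 194
```

View pics/w1.png

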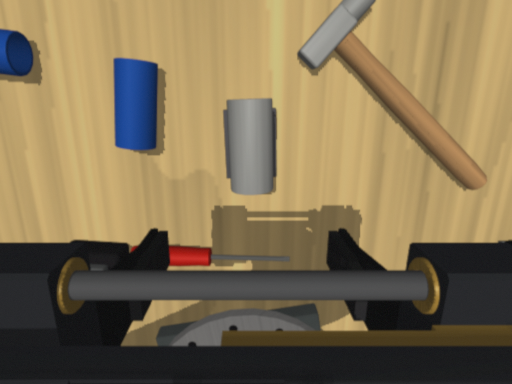

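Wrist view: cap at px (250,146), x≈0.552, y 0.198–0.288, closed end near the tool. Descend about 12 mm in from the closed end.

Emit:
step_arm([
  [0.08, 0, -0.8],
  [0, 0, -0.8],
  [0, 0, -0.8],
  [0, 0, -0.8],
  [0, 0, -0.8],
  [0, 0, -0.8],
  [0, 0, -0.8],
  [0, 0, -0.8],
  [0, 0, -0.5],
  [0, 0, -0.28],
  [0, 0, 0],
  [0, 0, 0],
], turn=[0.25, 0, 0, 0, 0, 0, 0, 0, 0, 0, 0, 0])

```text
time: 3.05
ee_pos: [0.5537, 0.2108, 0.0438]
eef_rot: [0.696, 0.718, 0.001, 0.0]
ft_force: [-0.5, 0.5, 0.1]
width: 0.0869
grip_force: 0.0
```

Emit:
step_arm([
  [0, 0, 0],
  [0, 0, 0],
  [0, 0, 0],
  [0, 0, 0],
  [0, 0, 0],
  [0, 0, 0],
  [0, 0, 0],
  [0, 0, 0],
], turn=[0, 0, 0, 0, 0, 0, 0, 0], grip=1, newtons=15)

```text
time: 3.85
ee_pos: [0.5544, 0.2103, 0.0436]
eef_rot: [0.696, 0.718, 0.001, 0.001]
ft_force: [4.8, -0.7, 2.0]
width: 0.0442
grip_force: 15.0
```

Emit:
step_arm([
  [0, 0, 0.3],
  [0, 0, 0.5],
  [0, 0, 0.7],
  [0, 0, 0.7],
  [0, 0, 0.8],
  [0, 0, 0.8],
  [0, 0, 0.8],
  [0, 0, 0.8],
  [0, 0, 0.8],
  [0, 0, 0.5],
  [0, 0, 0.3],
  [0, 0, 0],
], turn=[0, 0, 0, 0, 0, 0, 0, 0, 0, 0, 0, 0])

```text
time: 5.05
ee_pos: [0.5535, 0.2105, 0.2189]
eef_rot: [0.696, 0.718, 0.001, 0.0]
ft_force: [-0.8, -0.2, -1.4]
width: 0.0441
grip_force: 15.0
```

Emit:
step_arm([
  [0, 0, 0],
  [0, 0, 0],
  [0, 0, 0],
  [0, 0, 0],
  [0, 0, 0],
  [0, 0, 0],
  [0, 0, 0],
  [0, 0, 0],
], turn=[0, 0, 0, 0, 0, 0, 0, 0], newtons=5)

```text
time: 5.85
ee_pos: [0.5533, 0.2104, 0.2181]
eef_rot: [0.696, 0.718, 0.0, 0.0]
ft_force: [-0.1, -0.0, -1.3]
width: 0.0442
grip_force: 5.0
```

Run:
```python
from h import *
c,P=wrist('w2'); c2=camera('scene'); save(c2,'s2')
im=cv2.imread('pics/s2.png')[100:260,260:430]
cv2.imwrite('pics/s2c.png',np.hstack([cv2.resize(im,(400,384)),cv2.resize(cv2.imread('pics/w2.png'),(400,384))]))
```

```text
(no output)
```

View pics/s2c.png

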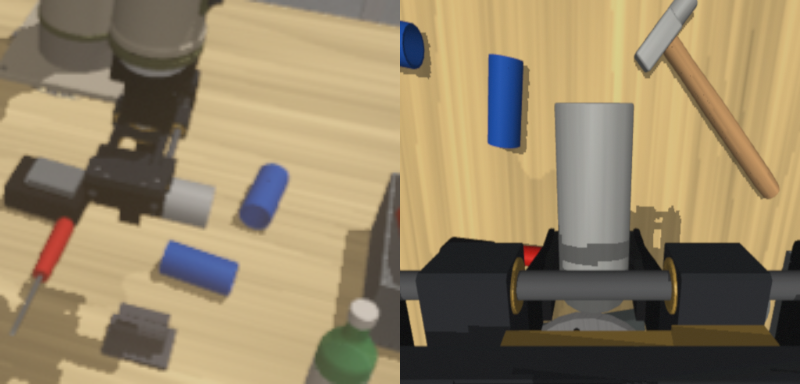

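The cap is held but still level (right half, cap ahead of the fingers). Reduce to 3 N.

Emit:
step_arm([
  [0, 0, 0],
  [0, 0, 0],
  [0, 0, 0],
  [0, 0, 0],
  [0, 0, 0],
  [0, 0, 0],
], turn=[0, 0, 0, 0, 0, 0], newtons=3)

```text
time: 6.55
ee_pos: [0.5533, 0.2104, 0.2181]
eef_rot: [0.696, 0.718, 0.0, 0.0]
ft_force: [-0.4, -0.6, -0.6]
width: 0.0442
grip_force: 3.0
```

```bash
cat >> h.py <<'E'
def capfit(P,x0,y0,zmin=.11,r=.11):
    q=P[(P[...,2]>zmin)&(abs(P[...,0]-x0)<.024)&(P[...,1]>y0+.012)&(P[...,1]<y0+r)]
    return q
E
python3 - <<'E'
from h import *
c,P=wrist('w3'); s=read_state(); print(s['time'],s['ee_pos'],s['width'],s['ft_force'])
for n in('w2','w3'):
    q=capfit(np.load(n+'.npz')['P'],.553,.2104); print(n,len(q))
    if len(q): print(q.min(0),q.max(0),np.polyfit(q[:,1],q[:,2],1))
    m=abs(q[:,0]-.553)<.004; k=q[m]
    for y in np.arange(.22,.31,.015):
        t=k[abs(k[:,1]-y)<.004]; print(y,np.median(t[:,2]) if len(t) else None)
E
```

```text
6.6 [0.55332495 0.21035839 0.21806989] 0.04473524990338709 [-1.3009589  -0.43098107 -1.00616752]
w2 32395
[0.52900064 0.2224001  0.23640597] [0.57699657 0.288029   0.33243601] [-1.22841237  0.5920313 ]
0.22 0.2587008238843399
0.235 0.3234368843529951
0.24999999999999997 0.25824161299835935
0.26499999999999996 0.2579389766401451
0.2799999999999999 0.257738933164012
0.29499999999999993 None
w3 28363
[0.52900395 0.22241403 0.18814518] [0.57699671 0.28130543 0.33239982] [-2.44905578  0.87500473]
0.22 0.25583305001756285
0.235 0.32329530202623735
0.24999999999999997 0.23046015683305915
0.26499999999999996 0.21636663925298405
0.2799999999999999 0.2032538655579471
0.29499999999999993 None
```

Emit:
step_arm([
  [0, 0, 0],
  [0, 0, 0],
  [0, 0, 0],
  [0, 0, 0],
], turn=[0, 0, 0, 0])

```text
time: 7.0
ee_pos: [0.5534, 0.2104, 0.2181]
eef_rot: [0.696, 0.718, 0.0, 0.0]
ft_force: [-0.5, 0.6, -0.7]
width: 0.0448
grip_force: 3.0
```

```bash
cat >> h.py <<'E'
def tilt(n):
    c,P=wrist(n); s=read_state(); x,y,z=s['ee_pos']; print(s['time'],s['ee_pos'].round(4),s['width'],s['ft_force'].round(2))
    q=P[(abs(P[...,0]-x)<.004)&(P[...,1]>y-.005)&(P[...,1]<y+.11)&(P[...,2]>z-.1)&(P[...,2]<z+.06)]
    for a in np.arange(y,y+.1,.008):
        t=q[abs(q[:,1]-a)<.004]; print((a-y).round(3),(np.percentile(t[:,2],[5,50,95])-z).round(4) if len(t) else None)
E
python3 -c "
from h import *
tilt('w4')"
```

```text
7.05 [0.5533 0.2104 0.2181] 0.0446736576127033 [ 0.43  0.6  -0.53]
0.0 None
0.008 [0.0382 0.0398 0.0414]
0.016 [0.0308 0.0349 0.0387]
0.024 [0.0235 0.0272 0.0308]
0.032 [0.0158 0.0196 0.0232]
0.04 [0.0084 0.012  0.0159]
0.048 [0.001  0.0046 0.0084]
0.056 [-0.0067 -0.003   0.0006]
0.064 [-0.0148 -0.0108 -0.0069]
0.072 [-0.018  -0.0161 -0.0142]
0.08 None
0.088 None
0.096 None
```

Tilt is 43°, held by friction with no slip. Travel toward the post with a soft start and a hard reversal to swing it further.

Emit:
step_arm([
  [-0.3, -0.3, 0],
  [-0.3, -0.6, 0],
  [-0.3, -0.8, 0],
  [-0.4, -1, 0],
  [-0.4, -1, -0.1],
  [-0.4, -1, -0.2],
  [-0.4, -1, -0.3],
  [-0.4, -1, -0.4],
  [-0.4, -1, -0.5],
  [0, 1, 1],
  [0, 1, 0.8],
  [0, 0.6, 0.4],
], turn=[0, 0, 0, 0, 0, 0, 0, 0, 0, 0, 0, 0])

```text
time: 8.25
ee_pos: [0.4707, 0.0841, 0.2373]
eef_rot: [0.696, 0.718, 0.001, 0.0]
ft_force: [0.6, -0.6, -0.9]
width: 0.044
grip_force: 3.0
```

Emit:
step_arm([
  [0, 0.3, 0.1],
  [0, 0.1, 0],
  [0, 0, 0],
], turn=[0, 0, 0])

```text
time: 8.55
ee_pos: [0.4704, 0.0922, 0.2373]
eef_rot: [0.696, 0.718, -0.0, -0.0]
ft_force: [0.9, -0.8, -0.8]
width: 0.0441
grip_force: 3.0
```

```bash
python3 -c "
from h import *
tilt('w5')"
```

```text
8.6 [0.4704 0.0918 0.2373] 0.04404236349270261 [-0.33 -0.05 -1.88]
0.0 None
0.008 [0.0329 0.0341 0.0352]
0.016 [0.0345 0.0357 0.0369]
0.024 [0.0083 0.0243 0.0362]
0.032 [-0.0271 -0.009   0.0049]
0.04 [-0.0495 -0.0392 -0.0298]
0.048 None
0.056 None
0.064 None
0.072 None
0.08 None
0.088 None
0.096 None
```

Emit:
step_arm([
  [-0.1, -0.3, 0],
  [-0.1, -0.6, 0],
  [-0.1, -0.9, 0],
  [-0.1, -1, 0],
  [0, -1, -0.1],
  [0, -1, -0.2],
  [0, -1, -0.3],
  [0, -1, -0.4],
  [0, -1, -0.6],
  [0, 1, 1],
  [0, 0.7, 0.5],
  [0, 0.4, 0.1],
], turn=[0, 0, 0, 0, 0, 0, 0, 0, 0, 0, 0, 0])

```text
time: 9.8
ee_pos: [0.461, -0.0499, 0.2392]
eef_rot: [0.696, 0.718, 0.001, 0.0]
ft_force: [-0.1, -0.3, -1.9]
width: 0.0439
grip_force: 3.0
```

Emit:
step_arm([
  [0, 0.2, 0],
  [0, 0, 0],
  [0, 0, 0],
], turn=[0, 0, 0])

```text
time: 10.1
ee_pos: [0.4604, -0.0456, 0.2374]
eef_rot: [0.696, 0.718, -0.0, -0.0]
ft_force: [-0.0, -0.7, -0.9]
width: 0.0435
grip_force: 3.0
```

```bash
python3 -c "
from h import *
tilt('w6');c=camera('scene');save(c,'s6')
im=cv2.imread('pics/s6.png')[90:240,160:320]
cv2.imwrite('pics/s6c.png',np.hstack([cv2.resize(im,(400,384)),cv2.resize(cv2.imread('pics/w6.png'),(400,384))]))
"
```

```text
10.15 [ 0.4604 -0.0456  0.2375] 0.04366209026446441 [ 0.47  0.22 -2.15]
0.0 [0.0305 0.031  0.0312]
0.008 [0.0305 0.0315 0.0324]
0.016 [0.0309 0.0319 0.0328]
0.024 [-0.0438  0.0101  0.0324]
0.032 [-0.056  -0.055  -0.0491]
0.04 None
0.048 None
0.056 None
0.064 None
0.072 None
0.08 None
0.088 None
0.096 None
```

View pics/s6c.png

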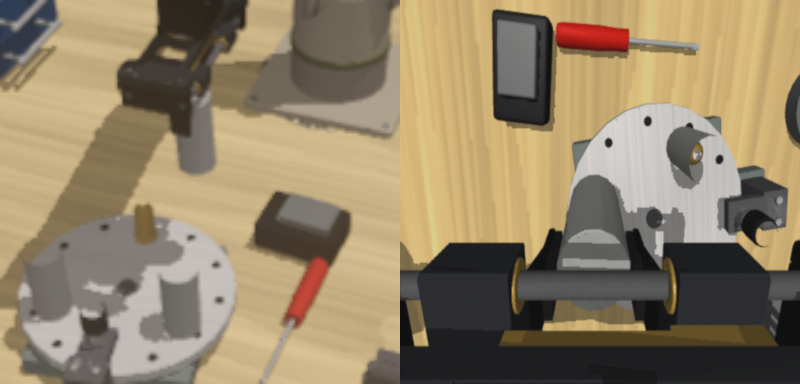

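Cap hangs nearly vertical (scene part, px (195,140)), post at (147,222) left-below of it. Fit post and cap mouth in the scene cloud.

```bash
cat >> h.py <<'E'
from scipy.optimize import least_squares
def circ(q,r,g):
    f=lambda p:np.hypot(q[:,0]-p[0],q[:,1]-p[1])-r
    return least_squares(f,g,loss='soft_l1',f_scale=.002).x.round(4)
E
python3 - <<'E'
from h import *
for n in('scene','top'):
    P=np.load(n+'.npz')['P'].reshape(-1,3);near=np.hypot(P[:,0]-.462,P[:,1]+.116)<.03
    for a,b,r in((.053,.085,.012),(.085,.105,.010)):
        q=P[near&(P[:,2]>a)&(P[:,2]<b)];print(n,a,len(q),circ(q,r,(.46,-.118)),q.mean(0).round(4))
    for lab,lo,x,y,r in(('knob',.108,.662,-.082,.015),):
        q=P[(np.hypot(P[:,0]-x,P[:,1]-y)<.03)&(P[:,2]>lo)];print(n,lab,len(q),circ(q[q[:,2]<.122],r,(x,y)),'top',q[q[:,2]>.122].mean(0))
c=camera('scene');P1=cloud(c).reshape(-1,3);P2=np.load('w6.npz')['P'].reshape(-1,3)
for lab,P in(('scene',P1),('wrist',P2)):
  near=np.hypot(P[:,0]-.4604,P[:,1]+.043)<.045
  for a in(.175,.185,.195,.205,.215):
    q=P[near&(abs(P[:,2]-a)<.006)]
    print(lab,a,len(q),circ(q,.022,(.46,-.043)) if len(q)>9 else '')
E
```

```text
scene 0.053 61 [ 0.4623 -0.1122] [ 0.4706 -0.1075  0.07  ]
scene 0.085 32 [ 0.4606 -0.1129] [ 0.4669 -0.1095  0.0916]
scene knob 66 [ 0.6611 -0.0772] top [ 0.66891317 -0.0726118   0.12446035]
top 0.053 16 [ 0.4612 -0.1188] [ 0.4588 -0.1143  0.0606]
top 0.085 29 [ 0.4614 -0.1187] [ 0.4617 -0.1184  0.0949]
top knob 26 [ 0.6582 -0.0868] top [ 0.65580005 -0.08250239  0.12753026]
scene 0.175 11 [ 0.458  -0.0367]
scene 0.185 48 [ 0.459  -0.0377]
scene 0.195 54 [ 0.4594 -0.0378]
scene 0.205 50 [ 0.4596 -0.0382]
scene 0.215 53 [ 0.4592 -0.0389]
wrist 0.175 10 [ 0.4593 -0.0396]
wrist 0.185 227 [ 0.4592 -0.0396]
wrist 0.195 303 [ 0.4592 -0.04  ]
wrist 0.205 330 [ 0.4592 -0.0405]
wrist 0.215 377 [ 0.4592 -0.0409]
```

Emit:
step_arm([
  [0.1, -0.2, 0],
  [0, -0.4, 0],
  [0, -0.5, -0.2],
  [0, -0.5, -0.4],
  [0, -0.5, -0.4],
  [0, -0.5, -0.4],
  [0, -0.3, -0.4],
  [0, -0.18, -0.3],
  [0, 0, -0.2],
  [0, 0, 0],
  [0, 0, 0],
], turn=[0, 0, 0, 0, 0, 0, 0, 0, 0, 0, 0])

```text
time: 11.35
ee_pos: [0.4635, -0.1212, 0.1808]
eef_rot: [0.696, 0.718, 0.0, 0.0]
ft_force: [1.0, -0.4, -1.7]
width: 0.0437
grip_force: 3.0
```

Run:
```python
from h import *
c=camera('scene');save(c,'s7');P=cloud(c).reshape(-1,3);np.savez('s7',P=P)
x,y,z=read_state()['ee_pos'];print(x,y,z)
c2,P2=wrist('w7');P2=P2.reshape(-1,3)
q=P[(np.hypot(P[:,0]-.462,P[:,1]+.114)<.03)&(P[:,2]>.053)&(P[:,2]<.085)];print('post',len(q),circ(q,.012,(.46,-.118)))
for lab,p in(('s',P),('w',P2)):
  near=np.hypot(p[:,0]-x,p[:,1]-y-.004)<.04
  for a in(.12,.13,.14,.15):
    q=p[near&(abs(p[:,2]-a)<.006)];print(lab,a,len(q),circ(q,.022,(x,y)) if len(q)>9 else '')
c=camera('top');save(c,'t7')
a=cv2.imread('pics/s7.png')[120:240,150:278];b=cv2.imread('pics/w7.png')[100:300,200:413]
cv2.imwrite('pics/c7.png',np.hstack([cv2.resize(a,(400,375)),cv2.resize(b,(400,375))]))
```

```text
0.46362568200746623 -0.12117330636594802 0.18089854577798278
post 58 [ 0.4622 -0.1121]
s 0.12 21 [ 0.4622 -0.1132]
s 0.13 46 [ 0.4629 -0.1132]
s 0.14 50 [ 0.4626 -0.1137]
s 0.15 46 [ 0.4623 -0.1143]
w 0.12 43 [ 0.4625 -0.1151]
w 0.13 257 [ 0.4625 -0.1153]
w 0.14 296 [ 0.4625 -0.1157]
w 0.15 338 [ 0.4624 -0.1161]
```

View pics/c7.png

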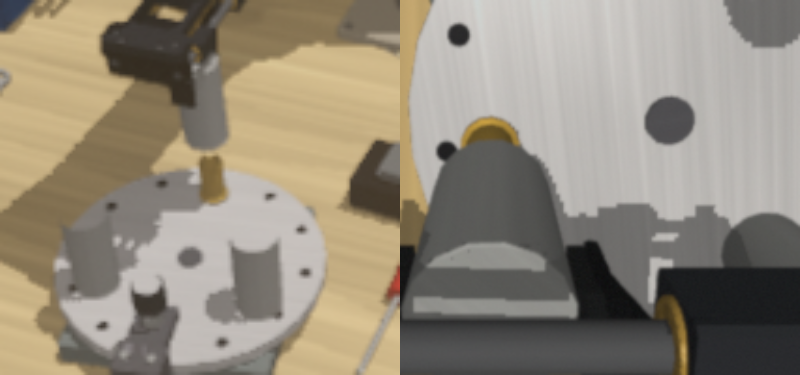

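Cap mouth (px (205,135) left) is right above the post (212,165); fits agree within ~2 mm. Lower.

Emit:
step_arm([
  [0, 0, -0.3],
  [0, 0, -0.3],
  [0, 0, -0.3],
  [0, 0, -0.3],
  [0, 0, -0.3],
  [0, 0, -0.3],
  [0, 0, -0.3],
  [0, 0, -0.3],
  [0, 0, -0.3],
  [0, 0, 0],
], turn=[0, 0, 0, 0, 0, 0, 0, 0, 0, 0])

```text
time: 12.5
ee_pos: [0.4627, -0.1216, 0.112]
eef_rot: [0.696, 0.718, -0.001, -0.001]
ft_force: [0.1, 0.2, -2.0]
width: 0.0438
grip_force: 3.0
```

```bash
cat >> h.py <<'E'
def chk():
  s=read_state();x,y,z=s['ee_pos'];print(s['ee_pos'].round(4),s['ft_force'].round(2))
  for lab in('scene','wrist'):
    c=camera(lab);p=cloud(c).reshape(-1,3);near=np.hypot(p[:,0]-x,p[:,1]-y-.004)<.04
    for a in(.055,.07,.085,.1,.115):
      q=p[near&(abs(p[:,2]-a)<.007)];print(lab,a,len(q),circ(q,.022,(x,y)) if len(q)>9 else '')
    q=p[near&(np.hypot(p[:,0]-x,p[:,1]-y-.004)<.015)&(p[:,2]<z+.045)];print('top z',len(q) and np.percentile(q[:,2],[50,95,99]).round(4))
E
python3 -c "
from h import *
chk()"
```

```text
[ 0.4627 -0.1216  0.112 ] [ 0.1   0.21 -1.95]
scene 0.055 34 [ 0.4609 -0.1135]
scene 0.07 49 [ 0.4614 -0.1142]
scene 0.085 47 [ 0.4618 -0.1148]
scene 0.1 42 [ 0.4615 -0.1151]
scene 0.115 54 [ 0.4699 -0.1195]
top z [0.1401 0.1432 0.1433]
wrist 0.055 130 [ 0.4619 -0.1156]
wrist 0.07 345 [ 0.4618 -0.1161]
wrist 0.085 422 [ 0.4618 -0.1167]
wrist 0.1 517 [ 0.4618 -0.1174]
wrist 0.115 929 [ 0.4617 -0.1178]
top z [0.1443 0.1453 0.1457]
```

The cap is over the post with the top about 9 mm too high; lower to contact.

Emit:
step_arm([
  [0, 0, -0.15],
  [0, 0, -0.1],
  [0, 0, -0.08],
  [0, 0, -0.06],
  [0, 0, -0.04],
  [0, 0, 0],
], turn=[0, 0, 0, 0, 0, 0])

```text
time: 13.2
ee_pos: [0.4636, -0.1215, 0.1025]
eef_rot: [0.696, 0.718, 0.0, 0.0]
ft_force: [1.1, 1.1, 2.9]
width: 0.0434
grip_force: 3.0
```

Emit:
step_arm([
  [0, 0, 0],
  [0, 0, 0],
  [0, 0, 0],
  [0, 0, 0],
  [0, 0, 0],
], turn=[0, 0, 0, 0, 0], grip=0)

```text
time: 13.7
ee_pos: [0.4632, -0.1217, 0.1023]
eef_rot: [0.696, 0.718, -0.0, -0.0]
ft_force: [0.2, 0.2, 1.3]
width: 0.0754
grip_force: 0.0
```

Emit:
step_arm([
  [0, 0, 0.4],
  [0, 0, 0.8],
  [0, 0, 0.8],
  [0, 0, 0.8],
  [0, 0, 0.8],
  [0, 0, 0.4],
  [0, 0, 0],
], turn=[0, 0, 0, 0, 0, 0, 0])

```text
time: 14.4
ee_pos: [0.4641, -0.1218, 0.2037]
eef_rot: [0.696, 0.718, 0.001, 0.001]
ft_force: [0.2, 0.0, -0.0]
width: 0.0869
grip_force: 0.0
```

Run:
```python
from h import *
c=camera('scene');p=cloud(c).reshape(-1,3);save(c,'s8');x,y=.4625,-.115
near=np.hypot(p[:,0]-x,p[:,1]-y)<.035
for a in(.055,.07,.085,.1,.115):
    q=p[near&(abs(p[:,2]-a)<.007)];print(a,len(q),circ(q,.022,(x,y)))
q=p[near&(p[:,2]<.15)];print(np.percentile(q[:,2],[50,90,95,99]))
c2,_=wrist('w8')
a=cv2.imread('pics/s8.png')[120:260,150:299];b=cv2.imread('pics/w8.png')
cv2.imwrite('pics/c8.png',np.hstack([cv2.resize(a,(400,375)),cv2.resize(b,(400,375))]))
```

```text
0.055 46 [ 0.4625 -0.113 ]
0.07 46 [ 0.4617 -0.1129]
0.085 47 [ 0.4622 -0.1132]
0.1 49 [ 0.4615 -0.1134]
0.115 49 [ 0.4618 -0.1133]
[0.0882415  0.13321315 0.13432344 0.13536062]
```

View pics/c8.png

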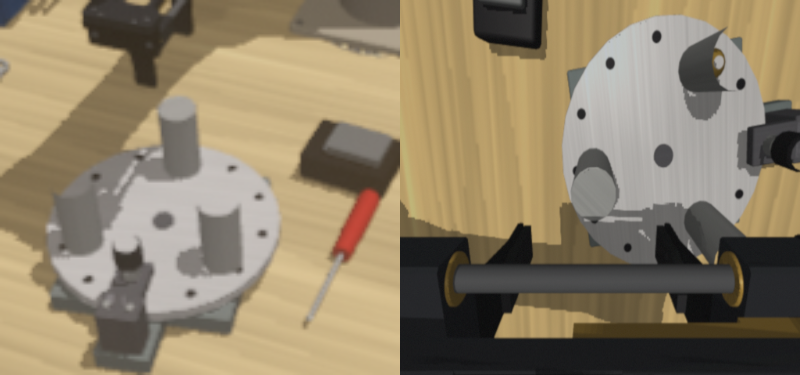

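The cap stands upright on the post (top at 0.135, px (180,135) left), released. Move to view the knob (px (128,245)).

Emit:
step_arm([
  [0.5, 0, 0],
  [0.8, 0, 0],
  [0.8, 0, 0],
  [0.8, 0, 0],
  [0.8, 0, 0],
  [0.8, 0, 0],
  [0.8, 0, 0],
  [0.8, 0, 0],
  [0.8, 0, 0],
  [0.6, 0, 0],
  [0.3, 0, 0],
  [0, 0, 0],
], turn=[0, 0, 0, 0, 0, 0, 0, 0, 0, 0, 0, 0])

```text
time: 15.7
ee_pos: [0.6583, -0.1216, 0.2009]
eef_rot: [0.696, 0.718, -0.001, -0.001]
ft_force: [0.8, -1.6, 0.0]
width: 0.0872
grip_force: 0.0
```

Run:
```python
from h import *
c,P=wrist('w9');x,y,z=read_state()['ee_pos'];print(x,y,z)
m=(np.hypot(P[...,0]-.66,P[...,1]+.08)<.035)&(P[...,2]>.1)&(P[...,2]<.14)
q=P[m];print(len(q),q.min(0).round(4),q.max(0).round(4))
t=q[q[:,2]>.123];print('top',len(t),t.min(0).round(4),t.max(0).round(4),t.mean(0).round(4))
k=q[q[:,2]<.123];print('side',len(k),circ(k,.015,(.66,-.08)))
```

```text
0.6578358497956208 -0.12189790629436037 0.20134253396193713
536 [ 0.6462 -0.0934  0.1016] [ 0.6752 -0.0638  0.1298]
top 357 [ 0.6462 -0.0934  0.1233] [ 0.6752 -0.0639  0.1298] [ 0.6604 -0.0764  0.127 ]
side 179 [ 0.6468 -0.0762]
```

View pics/w9.png

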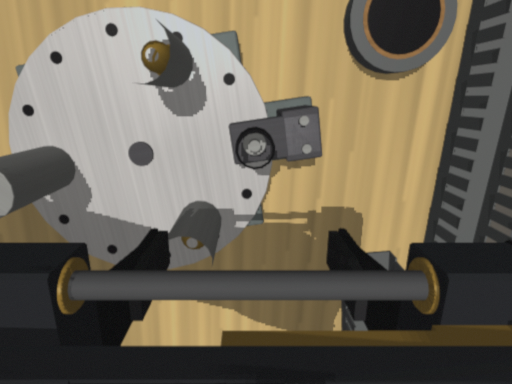

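Knob at px (256,148) → (0.6605, -0.0785), top ≈0.128. Go above it and descend, closing along x.

Emit:
step_arm([
  [0.1, 0.6, 0],
  [0, 0.7, 0],
  [0, 0.43, 0],
  [0, 0, -0.5],
  [0, 0, -0.7],
  [0, 0, -0.8],
  [0, 0, -0.8],
  [0, 0, -0.6],
  [0, 0, -0.4],
  [0, 0, -0.3],
  [0, 0, 0],
  [0, 0, 0],
], turn=[0, 0, 0, 0, 0, 0, 0, 0, 0, 0, 0, 0])

```text
time: 16.95
ee_pos: [0.6612, -0.0785, 0.1004]
eef_rot: [0.696, 0.718, 0.0, 0.0]
ft_force: [-0.1, 0.5, 0.2]
width: 0.0871
grip_force: 0.0
```

Emit:
step_arm([
  [0, 0, 0],
  [0, 0, 0],
  [0, 0, 0],
  [0, 0, 0],
  [0, 0, 0],
  [0, 0, 0],
  [0, 0, 0],
  [0, 0, 0],
], turn=[0, 0, 0, 0, 0, 0, 0, 0], grip=1, newtons=50)

```text
time: 17.75
ee_pos: [0.6611, -0.0784, 0.0999]
eef_rot: [0.696, 0.718, 0.0, 0.0]
ft_force: [14.1, -1.0, -4.1]
width: 0.0306
grip_force: 7.6
```

Emit:
step_arm([
  [0, 0, 0],
  [0, 0, 0],
  [0, 0, 0.1],
  [0, 0, 0.1],
  [0, 0, 0.1],
  [0, 0, 0.1],
  [0, 0, 0.1],
  [0, 0, 0.1],
  [0, 0, 0],
  [0, 0, 0],
], turn=[0, 0, 0, 0, 0, 0, 0, 0, 0, 0])

```text
time: 18.75
ee_pos: [0.662, -0.0783, 0.1139]
eef_rot: [0.696, 0.718, 0.001, 0.001]
ft_force: [10.7, -1.8, -11.8]
width: 0.0288
grip_force: 50.0
```

Emit:
step_arm([
  [0, 0, 0.08],
  [0, 0, 0.06],
  [0, 0, 0.04],
  [0, 0, 0.04],
  [0, 0, 0],
  [0, 0, 0],
], turn=[0, 0, 0, 0, 0, 0])

```text
time: 19.35
ee_pos: [0.6619, -0.0783, 0.118]
eef_rot: [0.696, 0.718, 0.0, 0.001]
ft_force: [16.3, -2.7, -21.8]
width: 0.029
grip_force: 50.0
```

The lift is 18 mm and the force has gone past the spring's, so it is at the stop. Hold briefly and verify.

Emit:
step_arm([
  [0, 0, 0],
  [0, 0, 0],
  [0, 0, 0],
  [0, 0, 0],
  [0, 0, 0],
  [0, 0, 0],
], turn=[0, 0, 0, 0, 0, 0])

```text
time: 19.95
ee_pos: [0.6619, -0.0783, 0.118]
eef_rot: [0.696, 0.718, 0.0, 0.001]
ft_force: [15.3, -2.7, -21.6]
width: 0.0287
grip_force: 50.0
```

Run:
```python
from h import *
s=read_state();print(s['ee_pos'],s['ft_force'],s['grip_force'],s['width'])
c=camera('scene');save(c,'s10');p=cloud(c).reshape(-1,3)
for a in(.055,.085,.115):
    q=p[(np.hypot(p[:,0]-.4625,p[:,1]+.115)<.035)&(abs(p[:,2]-a)<.007)];print(a,len(q),circ(q,.022,(.4625,-.115)) if len(q)>9 else '')
q=p[(np.hypot(p[:,0]-.663,p[:,1]+.077)<.02)&(p[:,2]>.08)&(p[:,2]<.16)];print(np.percentile(q[:,2],[1,5,25,50,75,99]).round(4))
cv2.imwrite('pics/c10.png',cv2.resize(cv2.imread('pics/s10.png')[100:265,130:330],None,fx=3.5,fy=3.5))
```

```text
[ 0.66190051 -0.07833843  0.11804553] [ 15.30911328  -2.71080488 -21.56131953] 49.99299192626495 0.028663875720633163
0.055 33 [ 0.4627 -0.1138]
0.085 21 [ 0.4626 -0.1127]
0.115 7 
[0.0801 0.0802 0.0844 0.0924 0.128  0.1414]
```

View pics/c10.png

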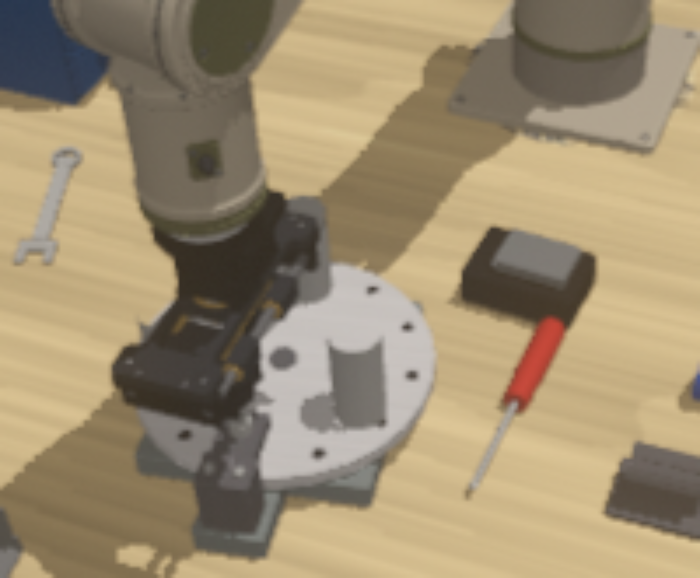

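The gripper holds the raised knob (px (230,410)), the caps stand as they were, and the force is steady. Hand in.

```bash
python3 -c "
from bench import *
print(close_job())"
```

```text
the job is handed in; nothing more can be done
None
```

The cap stands mouth down over the formerly empty post, released; the plunger is held about 18 mm up, at its stop, with a 50 N grip; the job was handed in at about 20 s, but no verdict came back.

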